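# Fit the adjustable wrench and nip up the reel-stand nut

## Robot

A 6-joint arm with a two-finger parallel gripper is mounted at the origin on the work surface. World frame = base frame: x ahead of the robot, y to its left, z up, the work surface at z = 0. Lengths are in mm, angles in rad, forces in N, time in s.
With the tool pointing down it reaches from about 350 to 875 mm from the base axis. Payload 4.2 kg.
Tool frame: the origin (TCP) lies midway between the tips of the shut fingers; the grasp point (between the pads) lies 19 mm behind it; z points along the fingers, y is the direction in which the jaws open and shut (so a half turn about z gives the same grasp; the last joint's range is limited). The gripper opens to 85 mm and grips with 20 to 120 N. Pads are 22 mm wide; open, the fingers measure 114 mm over their backs; the gripper's body (76 mm by 85 mm) begins 54 mm behind the grasp point. The pads swing forward as they close: fully open they stand 13 mm farther back than shut.
Start: joints at [1.385, 0.385, 0.008, 0, -1.194, -0.259], TCP at [268.89, 564.179, 231.312] pointing down, gripper open.
Joint ranges: [-3.14, 3.14], [-1.21, 2.06], [-1.07, 1.41], [-3.16, 2.05], [-2.99, -0.16], [-3.1, 3.1]. Speed limits (rad/s): [2.79, 2.79, 3.14, 3.14, 3.14, 3.14].

## Interface

Orientations are given as a unit quaternion [x, y, z, w].
In Python, from bench import arm, eyes, nets gives the robot as it stands.
- The arm moves only by the tool jog_arm, never from a script. Its argument "rows" is a list of rows, each a list of 3 entries, a list of its own where there are three numbers: the shift along the tool's x, y, z in cm, then the turn, a rotation vector about the tool's x, y, z in degrees, then the finger opening in cm, from 0 to 8.54. In form: [[[x, y, z], [ax, ay, az], jaw], ...]. A call has 1 to 10 rows; each row shifts and turns the commanded pose from where the row before left it, along the tool's axes as they then stand; what a row does not reach is not made up. A row lasts 1/8 s, in which the tool goes at most 62.5 mm and 10.7 degrees, less where a joint would pass 70% of its speed; a pose out of reach is approached as far as the arm can. A call with a gripper value outside its range is refused whole. The fingers move at their own pace and stop on an object; the grip force is fixed at half the most. Time passes only in rows, so rows that do not move let the fingers close. It gives the time, the measured TCP pose, the force and the opening at its end, in the units of the state.
- arm.read_state(): the state, without advancing time (a new reading comes with each control period).
- eyes.get_image(name): name is "scene" or "top" or "wrist"; returns the picture (420x560x3 uint8, red, green, blue); there is no depth.
- eyes.camera_model(name): a dict with "K" (3x3 intrinsics, pixels), "rvec" (rotation vector, rad) and "tvec" (3), from world to camera coordinates, as OpenCV has them. Camera axes: x right, y down, z forward; pixel columns grow to the right and rows downward; lengths in mm; the calibration is good to about 2 mm. A picture is of the moment at which its call begins: read the wrist's pose just before it. camera_model takes no time and is no camera call; for the wrist camera it gives the pose at the moment of the call.
- arm.job_done(): hands the job in, once; it reports no verdict.
Trained networks look in the newest picture that a camera, given by its name, has taken for a name from the list of things; names that differ only in an ending like _2 or _b are one class to them, and where a whole thing is asked for, a point or a joint stands for the part that bears it (a point fixed in the world has none). Each returns a list of dicts, best first, with "conf" (0 to 1); they miss things now and then, are a little off and sometimes report something else, mostly with a low value. They report only what shows in the picture. A call takes as long as a camera call.
- nets.boxes_of(camera, name): "position" ([column, row] as shares, 0 to 1, of the picture: columns of its width, rows of its height, amid what is visible of it).
The state is a dict: "clock": time; "joints": joint angles; "joint_vel": joint speeds; "joint_efforts": joint torques, N m; "position": TCP position; "ee_rot": TCP orientation; "contact_force": force on the tool from outside, world axes, zero at the start; "wrist_torque": the same for the moment, N m; "gripper_width": finger opening in mm.
Only numpy, scipy, OpenCV 4.12 (cv2) and the standard library are available. Lean on these libraries where they do the work, as an engineer would, in place of code of your own. Each camera call takes 0.05 s, during which the arm holds its last target.

## Task

The adjustable wrench sits on the big hex nut of the strapping-reel foot, but its jaws are set too wide. Roll its worm with a fingertip until the jaws close snugly on the nut, then swing the wrench handle to tighten the nut by about an eighth of a turn (45 degrees) clockwise seen from above, and let go. Leave the other things on the packing bench where they are.

Things in the scene. Friction and masses are not known exactly. Their poses are not given: they have to be found in the camera images.
- worm_top (a point): Top of the knurled steel worm (21 mm across, 26 mm long) in the wrench, 73 mm above the bench; head top 68 mm, nut and stud lower. x: level, from the nut towards the handle end; z up; worm axis along y. The nut's axis is 50 mm away along -x. The wrench rests on a spring washer: gives 1 mm per 2 N, at most 5; press the worm with 4 to 8 N (2 to 4 mm) and stroke in +x to close the jaws (-x opens).
- jaw (a joint): Gap in metres between the wrench's sliding jaw and the nut: 0 when snug, 0.005 to 0.009 at the start. Only the worm moves it: about 2.3 mm per 10 mm of stroke without slip. Repeat short strokes, pressing more if it slips; when the jaw meets the nut the worm stops and the finger just slips. While the gap is wide the wrench swings without turning the nut.
- handle (a point): Middle of the wrench handle's cross-section, 190 mm from the nut's axis, 58 mm above the bench; axes as for the worm. Handle: level steel bar 26 mm wide, 14 mm thick, straight from 85 to 235 mm from the nut's axis, bare bench beneath beyond 110 mm. It swings level about the nut, cannot come off, stays where left; about 2 N pushes it. Tightening moves it towards its -y side.
- nut (a joint): Angle in radians that the steel hex nut (36 mm across flats, 21 mm high, upright axis, on the square foot) has turned clockwise seen from above: 0 at the start, 0.785 wanted. Once the jaws fit it turns with the wrench (a few degrees of play) and stays where it is left.

How it is judged (in metres and radians):
On the way:
1. the jaws are closed snugly (gap under 2 mm) before the nut is turned (value of joint jaw below 0.002 m and value of joint nut below 0.15 rad), for 0.2 s.
At the end, for the whole second after the job is handed in: The jaws still fit the nut (gap under 2 mm) and the nut has been turned 45 degrees clockwise, give or take 13 degrees, and is at rest (value of joint jaw below 0.002 m and value of joint nut between 0.56 and 1.01 rad and velocity of joint nut between -0.05 and 0.05 rad/s); the robot touches nothing.
It fails at once if a bystander (spanner, bottle, tape roll or carton) is moved more than 30 mm (distance of any of spanner, bottle, tape, carton from where it was at the start of the episode above 0.03 m).
It also fails if it takes over 51 s, if anything falls off the work surface, if the arm or the gripper's body presses on something with over 40 N, if the wrist force passes 120 N, or if a joint passes its speed limit or range.

## Working session

There is one attempt and no reset: what is moved stays moved. The work goes in short steps, Python scripts to look and compute and a tool call to move; the robot and the scene stay as the last step left them, time stands still between calls to the robot, and variables do not carry over. Pictures are saved under pics/ and viewed, and the job is handed in when it is done.

Besides the shell and the picture viewer there is one more tool, called after "Emit:" as a command line: name --argument value ..., lists and objects as JSON in quotes. jog_arm: Moves the arm, as the interface text tells. Its arguments: {"type":"object","properties":{"rows":{"type":"array","items":{"type":"array"}}},"required":["rows"]}

```bash
mkdir -p pics; ls; python3 - <<'E'
from bench import arm,eyes,nets
import cv2,json
s=arm.read_state();print(s)
for c in ["scene","top","wrist"]:
    im=eyes.get_image(c);cv2.imwrite(f"pics/{c}0.png",im[:,:,::-1])
    m=eyes.camera_model(c);print(c,m)
    for n in ["worm_top","handle","nut"]:
        print(n,[(d['position'],d['conf']) for d in nets.boxes_of(c,n)][:3])
E
```

```text
pics
{'clock': 0.0, 'joints': array([ 1.38461483e+00,  3.85541532e-01,  6.62246930e-03, -4.98375666e-04,
       -1.19400216e+00, -2.58605555e-01]), 'joint_vel': array([ 0.00031927, -0.00111913, -0.00186494,  0.00092291,  0.00064686,
       -0.00025219]), 'joint_efforts': array([-6.90400229e-04, -3.92287910e+01,  1.88408464e+01,  4.18634221e+00,
       -4.63429664e-03,  9.51641965e-07]), 'position': array([268.64388835, 563.66755448, 230.22943511]), 'ee_rot': array([ 9.75351459e-01, -2.20654367e-01, -1.92992625e-04,  1.07013802e-03]), 'contact_force': array([ 0.0424541 , -0.51392105,  0.12879455]), 'wrist_torque': array([-0.02669806, -0.00844013, -0.04162756]), 'gripper_width': 85.01572922401749}
scene {'K': array([[451.27917789,   0.        , 271.78326794],
       [  0.        , 451.27917789, 196.47816261],
       [  0.        ,   0.        ,   1.        ]]), 'rvec': array([ 0.98607334,  2.55465661, -0.92534809]), 'tvec': array([ 343.74441713, -210.62863548,  986.36928184])}
worm_top [([0.4929, 0.549], 0.71)]
handle [([0.488, 0.549], 0.8)]
nut [([0.4118, 0.4874], 0.71)]
top {'K': array([[425.22493558,   0.        , 281.41874431],
       [  0.        , 425.22493558, 212.76781611],
       [  0.        ,   0.        ,   1.        ]]), 'rvec': array([ 2.05815978, -2.16863072,  0.23191229]), 'tvec': array([ 57.66000034, 544.74519735, 634.64285605])}
worm_top [([0.4896, 0.5748], 0.68)]
handle [([0.4879, 0.5662], 0.78)]
nut [([0.5514, 0.544], 0.56)]
wrist {'K': array([[336.11624742,   0.        , 279.48070755],
       [  0.        , 336.11624742, 203.48147606],
       [  0.        ,   0.        ,   1.        ]]), 'rvec': array([-1.59278343,  2.52100307,  0.3349148 ]), 'tvec': array([623.59520003, -33.85132482, 377.84053607])}
worm_top []
handle []
nut []
```

View pics/scene0.png

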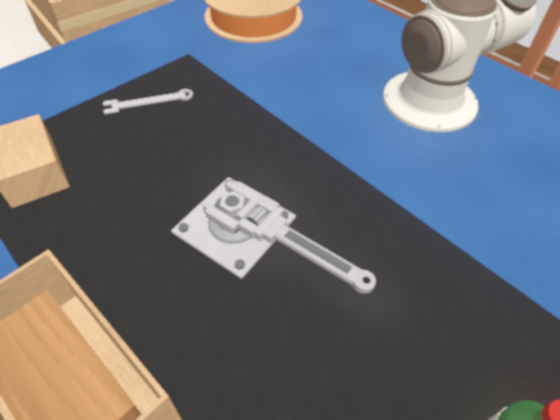

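View pics/top0.png

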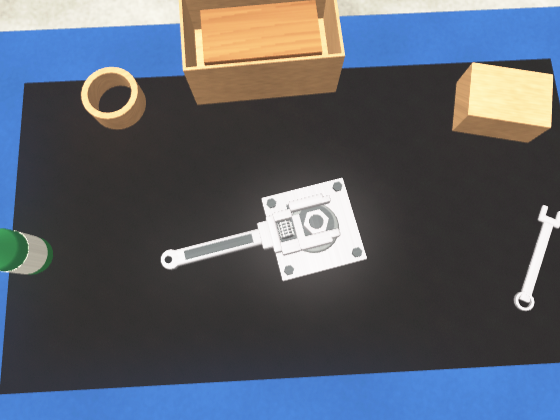

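View pics/wrist0.png

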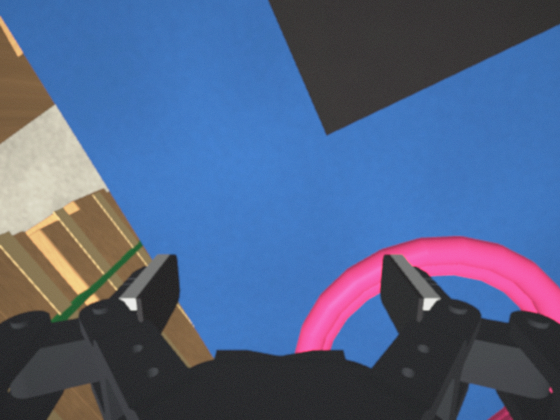

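The scene shows the wrench amid the bench. In the top view the nut is near (317,222), the worm near (286,229), and the handle-end hole near (170,259). I'll zoom in and back-project these.

```bash
cat > h.py <<'E'
import numpy as np,cv2
from bench import arm,eyes,nets
def P(cam,uv,z):
    m=eyes.camera_model(cam);R=cv2.Rodrigues(m['rvec'])[0];C=-R.T@m['tvec']
    p=cv2.undistortPoints(np.array([[uv]],float),m['K'],None)[0,0]
    d=R.T@np.array([p[0],p[1],1]);return C+d*(z-C[2])/d[2]
def proj(cam,X):
    m=eyes.camera_model(cam)
    return cv2.projectPoints(np.array(X,float).reshape(-1,3),m['rvec'],m['tvec'],m['K'],None)[0].reshape(-1,2)
E
python3 - <<'E'
from h import *
for n,c,uv,z in [("worm","top",(286,229),73),("nut","top",(317,222),62),("ring","top",(170,259),60),("worm","scene",(260,214),73),("nut","scene",(232,201),62),("ring","scene",(366,281),60)]:
    print(n,c,P(c,uv,z).round(1))
a=cv2.imread("pics/top0.png")[160:300,140:380];cv2.imwrite("pics/topz.png",cv2.resize(a,None,fx=3.3,fy=3.3,interpolation=2))
a=cv2.imread("pics/scene0.png")[160:300,160:400];cv2.imwrite("pics/scz.png",cv2.resize(a,None,fx=3.3,fy=3.3,interpolation=2))
E
```

```text
worm top [517.2  23.5  73. ]
nut top [527.9 -27.2  62. ]
ring top [480.9 209.3  60. ]
worm scene [518.3  31.4  73. ]
nut scene [528.6 -24.7  62. ]
ring scene [480.  212.1  60. ]
```

View pics/topz.png

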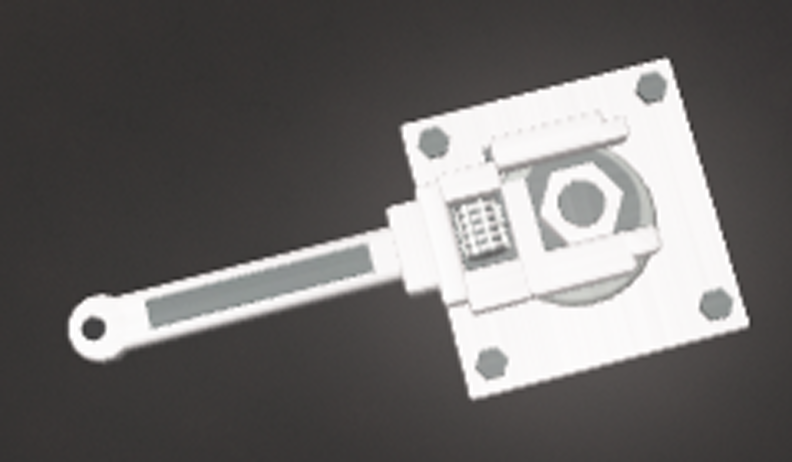

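View pics/scz.png

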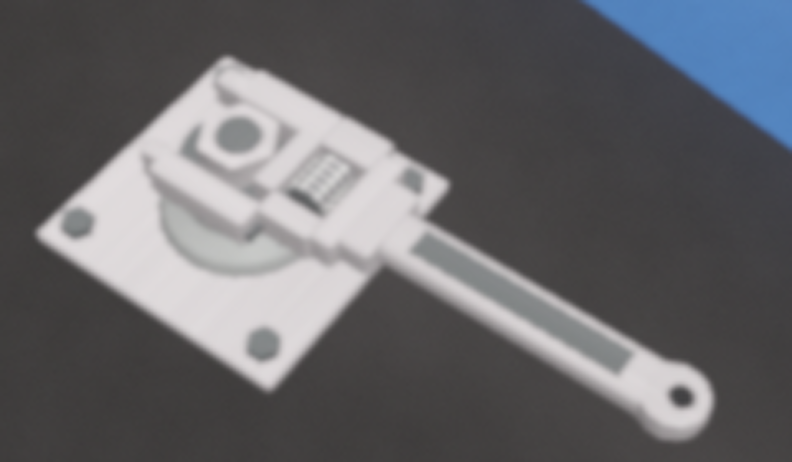

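Emit:
jog_arm --rows '[[[3.8,3.2,0.9],[0,0,0],0],[[3.8,3.2,0.9],[0,0,0],0],[[3.8,3.2,0.9],[0,0,0],0],[[3.8,3.2,0.9],[0,0,0],0],[[3.8,3.2,0.9],[0,0,0],0],[[3.8,3.2,0.9],[0,0,0],0],[[3.8,3.2,0.9],[0,0,0],0],[[3.8,3.2,0.9],[0,0,0],0],[[3.8,3.2,0.9],[0,0,0],0],[[3.8,3.2,0.9],[0,0,0],0]]'

```text
clock: 1.85
position: [475.0, 110.5, 141.5]
ee_rot: [0.975, -0.22, 0.0, -0.0]
contact_force: [0.1, -0.0, 0.4]
gripper_width: 0.0
```

Emit:
jog_arm --rows '[[[2,0,0],[0,0,8.9],0],[[0,0,0],[0,0,8.9],0],[[0,0,0],[0,0,8.9],0],[[0,0,0],[0,0,8.9],0],[[0,0,0],[0,0,8.8],0],[[0,0,0],[0,0,8.8],0],[[0,0,0],[0,0,0],0],[[0,0,0],[0,0,0],0]]'

```text
clock: 2.85
position: [492.3, 103.2, 141.4]
ee_rot: [0.774, -0.633, 0.0, -0.0]
contact_force: [-0.4, 0.2, -0.1]
gripper_width: 0.1
```

```bash
python3 - <<'E'
from h import *
from scipy.spatial.transform import Rotation as R
s=arm.read_state();M=R.from_quat(s['ee_rot']).as_matrix();print(s['clock'],s['position'],s['contact_force'],s['joints'].round(2));print(M.round(4))
cv2.imwrite("pics/w1.png",eyes.get_image("wrist")[:,:,::-1])
E
```

```text
2.85 [492.32573822 103.22588915 141.41114058] [-0.36753474  0.23871116 -0.09287562] [ 0.53  0.27 -0.41  0.   -0.89 -0.33]
[[ 1.983e-01 -9.801e-01  2.000e-04]
 [-9.801e-01 -1.983e-01  1.000e-04]
 [-1.000e-04 -2.000e-04 -1.000e+00]]
```

View pics/w1.png

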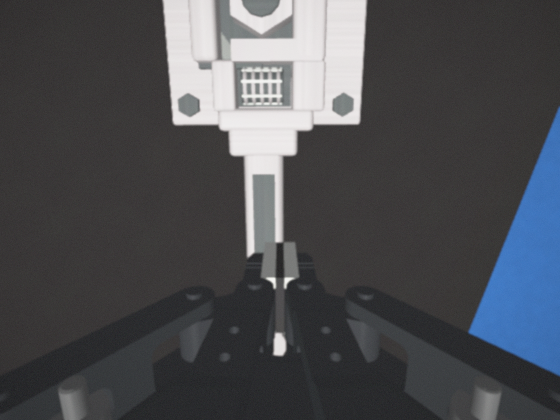

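The wrist view shows the worm at about (262,86), the handle axis running down to (264,250), and the fingertip at (281,245).

```bash
python3 - <<'E'
from h import *
w=P("wrist",(262,87),73);print(w,P("wrist",(263.5,90),68),P("wrist",(263.5,240),65),P("wrist",(262,3),60))
from scipy.spatial.transform import Rotation as R
s=arm.read_state();M=R.from_quat(s['ee_rot']).as_matrix()
for t in (w,[518.2,23,73]): print(M.T@(np.array(t)-s['position']))
E
```

```text
[517.44999462  25.39705337  73.        ] [516.54222034  26.62376393  68.        ] [498.24773247 123.62399554  65.        ] [527.01963945 -21.78742896  60.        ]
[81.25697671 -9.22601962 68.38740898]
[83.75504943 -9.48679859 68.38737793]
```

Emit:
jog_arm --rows '[[[4.4,-0.93,0],[0,0,0],0],[[4.4,0,0],[0,0,0],0],[[0,0,3],[0,0,0],0],[[0,0,3],[0,0,0],0],[[0,0,0],[0,0,0],0],[[0,0,0],[0,0,0],0]]'

```text
clock: 3.65
position: [519.5, 19.0, 82.3]
ee_rot: [0.774, -0.633, 0.001, -0.001]
contact_force: [0.5, 0.6, -0.3]
gripper_width: 0.5
```

```bash
python3 - <<'E'
from h import *
s=arm.read_state();print(s['clock'],s['position'],s['contact_force'])
cv2.imwrite("pics/w2.png",eyes.get_image("wrist")[:,:,::-1])
a=eyes.get_image("scene")[100:310,160:440,::-1];cv2.imwrite("pics/s2.png",cv2.resize(a,None,fx=2.8,fy=2.8,interpolation=2))
E
```

```text
3.65 [519.51759933  18.99795074  82.27689226] [ 0.53834832  0.61508494 -0.31820472]
```

View pics/w2.png

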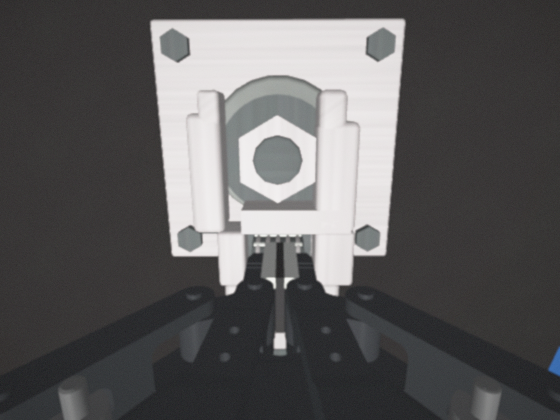

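View pics/s2.png

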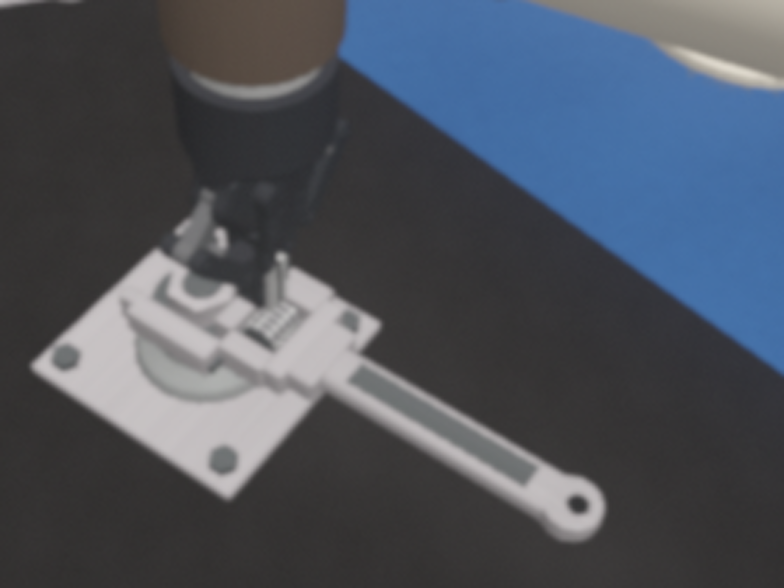

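The wrist view shows the fingertip over the near part of the worm. The nut lies between columns 240 and 316, and the left jaw's inner edge at about 228 leaves a gap of roughly 5–6 mm.

Emit:
jog_arm --rows '[[[0,0,0.9],[0,0,0],0],[[0,0,0.3],[0,0,0],0],[[0,0,0],[0,0,0],0]]'

```text
clock: 4.12
position: [519.1, 19.0, 69.7]
ee_rot: [0.774, -0.634, 0.0, -0.0]
contact_force: [-0.9, 1.3, 3.8]
gripper_width: -0.2
```

Emit:
jog_arm --rows '[[[0,0,0.12],[0,0,0],0],[[0,0,0],[0,0,0],0],[[-0.3,0,0],[0,0,0],0],[[-0.3,0,0],[0,0,0],0]]'

```text
clock: 4.62
position: [518.0, 24.3, 68.8]
ee_rot: [0.773, -0.634, 0.001, -0.0]
contact_force: [0.5, -1.6, 5.5]
gripper_width: 0.2
```

Emit:
jog_arm --rows '[[[-0.3,0,0],[0,0,0],0],[[-0.3,0,0],[0,0,0],0]]'

```text
clock: 4.88
position: [516.8, 30.2, 68.8]
ee_rot: [0.774, -0.634, 0.001, -0.0]
contact_force: [0.7, -1.4, 5.2]
gripper_width: 0.2
```

```bash
python3 - <<'E'
from h import *
s=arm.read_state();print(s['clock'],s['position'],s['contact_force'])
cv2.imwrite("pics/w3.png",eyes.get_image("wrist")[:,:,::-1])
E
```

```text
4.875 [516.81317025  30.19710217  68.7566351 ] [ 0.72397565 -1.39443198  5.23706846]
```

View pics/w3.png

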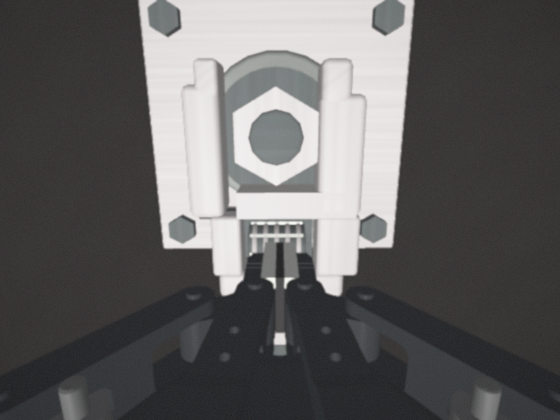

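The jaw moved: its left inner edge is at 225 and the nut flat at 233. I'll repeat the stroke.

Emit:
jog_arm --rows '[[[0,0,-1],[0,0,0],0],[[1.4,0,0],[0,0,0],0],[[0,0,0.8],[0,0,0],0],[[0,0,0.2],[0,0,0],0],[[0,0,0],[0,0,0],0],[[-0.3,0,0],[0,0,0],0],[[-0.3,0,0],[0,0,0],0],[[-0.3,0,0],[0,0,0],0],[[-0.3,0,0],[0,0,0],0],[[-0.2,0,0],[0,0,0],0]]'

```text
clock: 6.18
position: [516.5, 30.3, 68.4]
ee_rot: [0.774, -0.634, 0.0, 0.0]
contact_force: [-0.1, -2.2, 6.3]
gripper_width: 0.1
```

```bash
python3 - <<'E'
from h import *
s=arm.read_state();print(s['clock'],s['position'],s['contact_force'])
cv2.imwrite("pics/w4.png",eyes.get_image("wrist")[:,:,::-1])
E
```

```text
6.175 [516.46906835  30.2808933   68.43773122] [-0.11369664 -2.18063805  6.25465373]
```

View pics/w4.png

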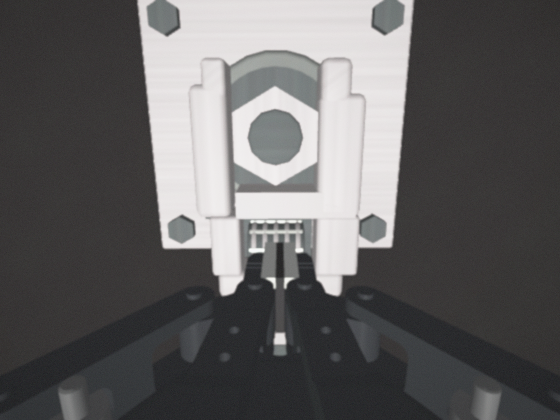

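The left jaw's edge is now around 231, almost on the nut flat at 233. Two more strokes should make it snug.

Emit:
jog_arm --rows '[[[0,0,-1],[0,0,0],0],[[1.4,0,0],[0,0,0],0],[[0,0,0.8],[0,0,0],0],[[0,0,0.2],[0,0,0],0],[[0,0,0],[0,0,0],0],[[-0.3,0,0],[0,0,0],0],[[-0.3,0,0],[0,0,0],0],[[-0.3,0,0],[0,0,0],0],[[-0.3,0,0],[0,0,0],0],[[-0.2,0,0],[0,0,0],0]]'

```text
clock: 7.48
position: [516.7, 29.8, 68.5]
ee_rot: [0.774, -0.634, 0.001, 0.0]
contact_force: [1.2, -4.0, 4.9]
gripper_width: -0.2
```

```bash
python3 - <<'E'
from h import *
s=arm.read_state();print(s['clock'],s['position'],s['contact_force'])
cv2.imwrite("pics/w5.png",eyes.get_image("wrist")[:,:,::-1])
E
```

```text
7.475 [516.66744102  29.81635995  68.49495228] [ 1.2411     -3.95813067  4.85467777]
```

Emit:
jog_arm --rows '[[[0,0,-1],[0,0,0],0],[[1.4,0,0],[0,0,0],0],[[0,0,0.8],[0,0,0],0],[[0,0,0.2],[0,0,0],0],[[0,0,0],[0,0,0],0],[[-0.3,0,0],[0,0,0],0],[[-0.3,0,0],[0,0,0],0],[[-0.3,0,0],[0,0,0],0],[[-0.3,0,0],[0,0,0],0],[[-0.2,0,0],[0,0,0],0]]'

```text
clock: 8.78
position: [516.8, 29.9, 68.5]
ee_rot: [0.774, -0.634, 0.001, 0.0]
contact_force: [0.9, -3.6, 5.4]
gripper_width: -0.0
```

```bash
python3 - <<'E'
from h import *
s=arm.read_state();print(s['clock'],s['position'],s['contact_force'])
cv2.imwrite("pics/w6.png",eyes.get_image("wrist")[:,:,::-1])
a=[cv2.resize(cv2.imread(f"pics/w{i}.png")[40:230,160:390],None,fx=1.7,fy=2.2,interpolation=2) for i in (5,6)]
cv2.imwrite("pics/w56.png",np.hstack(a))
E
```

```text
8.775 [516.79109817  29.88696751  68.54664466] [ 0.94519989 -3.59447088  5.36700003]
```

View pics/w56.png

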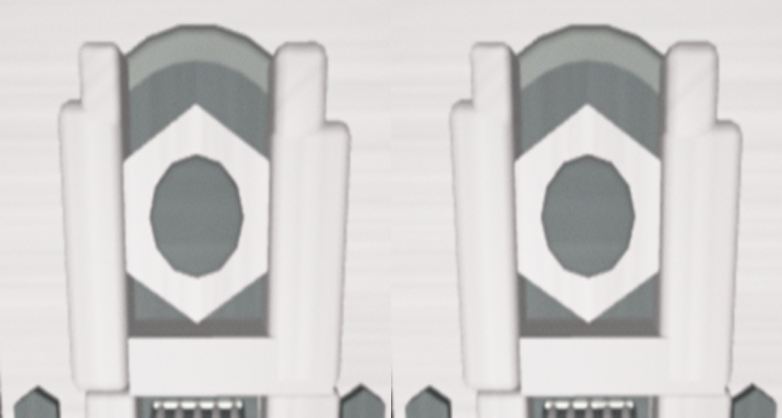

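Both jaws now lie on the nut flats, and the last two strokes left the picture unchanged while the drag rose to about 4 N (worm stalled). So it's snug. Next I'll move to the handle's near side.

Emit:
jog_arm --rows '[[[0,0,-3.5],[0,0,0],0],[[-4.5,1.3,0],[0,0,0],0],[[-4.5,1.3,0],[0,0,0],0],[[-4.4,1.3,0],[0,0,0],0],[[0,0,0],[0,0,0],0],[[0,0,2.8],[0,0,0],0],[[0,0,2.9],[0,0,0],0],[[0,0,0],[0,0,0],0],[[0,0,0],[0,0,0],0]]'

```text
clock: 9.95
position: [452.3, 154.1, 46.5]
ee_rot: [0.773, -0.634, 0.0, -0.0]
contact_force: [0.6, 0.1, 0.6]
gripper_width: 0.3
```

```bash
python3 - <<'E'
from h import *
s=arm.read_state();print(s['clock'],s['position'],s['contact_force'],s['joints'].round(2))
cv2.imwrite("pics/w7.png",eyes.get_image("wrist")[:,:,::-1])
cv2.imwrite("pics/t7.png",eyes.get_image("top")[:,:,::-1])
E
```

```text
9.95 [452.33591517 154.12650984  46.54125392] [0.57774764 0.08755505 0.55571916] [ 0.67  0.37 -0.58  0.   -0.62 -0.47]
```

View pics/w7.png

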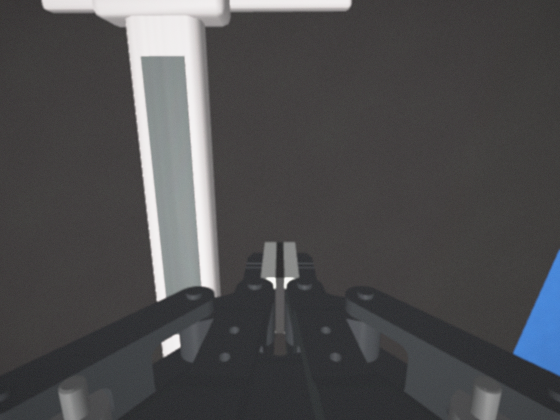

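View pics/t7.png

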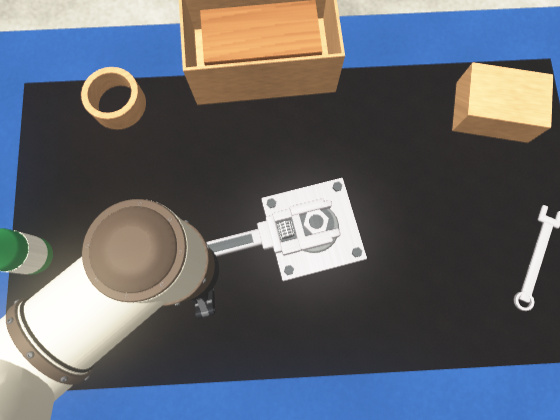

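The finger is beside the handle: in the wrist view the handle's near edge is at about column 215 and the finger at about 265–295. I'll approach until contact.

Emit:
jog_arm --rows '[[[0,-0.5,0],[0,0,0],0],[[0,-0.5,0],[0,0,0],0],[[0,-0.4,0],[0,0,0],0],[[0,-0.3,0],[0,0,0],0]]'

```text
clock: 10.55
position: [468.5, 157.6, 46.0]
ee_rot: [0.773, -0.634, -0.0, 0.0]
contact_force: [-1.9, -0.3, -0.3]
gripper_width: -0.1
```

Emit:
jog_arm --rows '[[[-0.09,-1,0],[0,0,3],0],[[-0.09,-1,0],[0,0,3],0],[[-0.09,-1,0],[0,0,3],0],[[-0.09,-1,0],[0,0,3],0],[[-0.09,-1,0],[0,0,3],0],[[-0.09,-1,0],[0,0,3],0],[[-0.09,-1,0],[0,0,3],0],[[-0.09,-1,0],[0,0,3],0]]'

```text
clock: 11.55
position: [547.6, 166.3, 45.7]
ee_rot: [-0.624, 0.781, 0.0, -0.0]
contact_force: [-1.8, 2.8, -0.7]
gripper_width: -0.2
```

```bash
cat > chk.py <<'E'
from h import *
import sys
from scipy.spatial.transform import Rotation as R
s=arm.read_state();M=R.from_quat(s['ee_rot']).as_matrix()
N=np.array([527.6,-25]);print(s['clock'],s['position'].round(1),s['contact_force'].round(1),"body r",(M[:2,:2].T@(s['position'][:2]-N)).round(1),"turned",101.4-np.degrees(np.arctan2(-M[1,0],-M[0,0])))
for c in("wrist","top"):cv2.imwrite(f"pics/{c}{sys.argv[1]}.png",eyes.get_image(c)[:,:,::-1])
a=cv2.imread(f"pics/top{sys.argv[1]}.png")[130:310,140:400];cv2.imwrite(f"pics/tz{sys.argv[1]}.png",cv2.resize(a,None,fx=3,fy=3,interpolation=2))
E
python3 chk.py 8
```

```text
11.55 [547.6 166.3  45.7] [-1.8  2.8 -0.7] body r [-191.    22.8] turned 24.18159155857346
```

View pics/tz8.png

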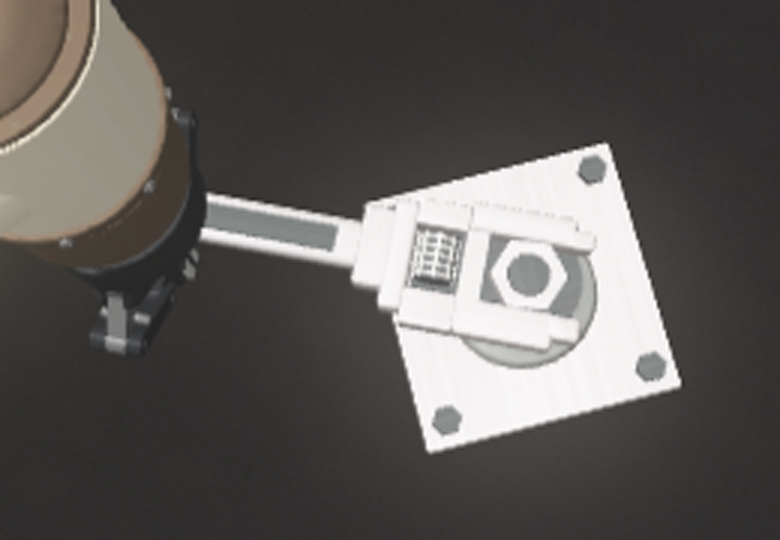

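At about 24° of swing the nut has turned with the wrench and the contact geometry still holds. I'll continue to about 47°.

Emit:
jog_arm --rows '[[[-0.09,-1,0],[0,0,3],0],[[-0.09,-1,0],[0,0,3],0],[[-0.09,-1,0],[0,0,3],0],[[-0.09,-1,0],[0,0,3],0],[[-0.09,-1,0],[0,0,3],0],[[-0.09,-1,0],[0,0,3],0],[[-0.09,-1,0],[0,0,3],0],[[-0.08,-0.8,0],[0,0,2.4],0],[[0,0,0],[0,0,0],0],[[0,0,0],[0,0,0],0]]'

```text
clock: 12.9
position: [621.6, 142.0, 46.1]
ee_rot: [-0.454, 0.891, -0.0, -0.0]
contact_force: [0.7, 0.6, -0.2]
gripper_width: 0.0
```

```bash
python3 chk.py 9
```

```text
12.9 [621.6 142.   46.1] [ 0.7  0.6 -0.2] body r [-190.4   22.3] turned 47.448226003380924
```

View pics/tz9.png

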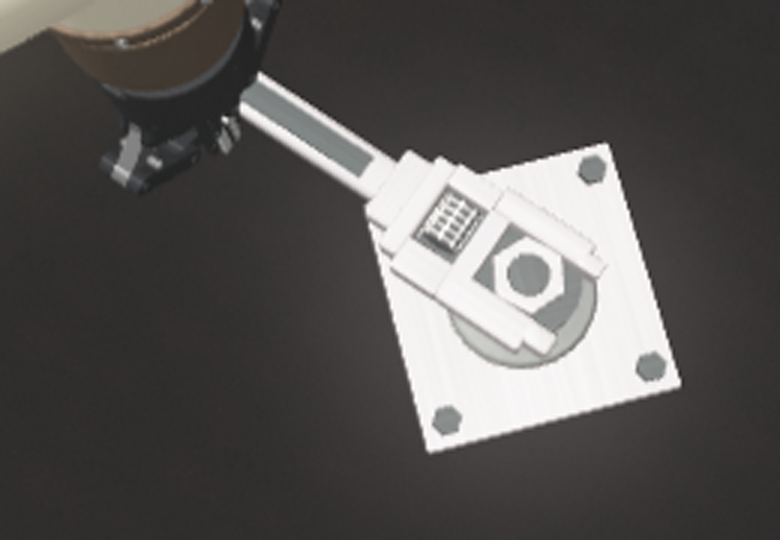

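Emit:
jog_arm --rows '[[[0,1,0],[0,0,0],0],[[0,2,0],[0,0,0],0],[[0,2,0],[0,0,0],0],[[0,0,-5],[0,0,0],0],[[0,0,-5],[0,0,0],0],[[0,6,-3],[0,0,0],0],[[0,6,-3],[0,0,0],0],[[0,6,-3],[0,0,0],0],[[0,4,0],[0,0,0],0],[[0,0,0],[0,0,0],0]]'

```text
clock: 14.25
position: [410.7, 295.4, 230.7]
ee_rot: [-0.456, 0.89, 0.001, 0.001]
contact_force: [-0.1, 0.1, -0.8]
gripper_width: -0.0
```

```bash
python3 chk.py 10
```

```text
14.25 [410.7 295.4 230.7] [-0.1  0.1 -0.8] body r [-191.6  282.2] turned 47.190179064273664
```

View pics/tz10.png

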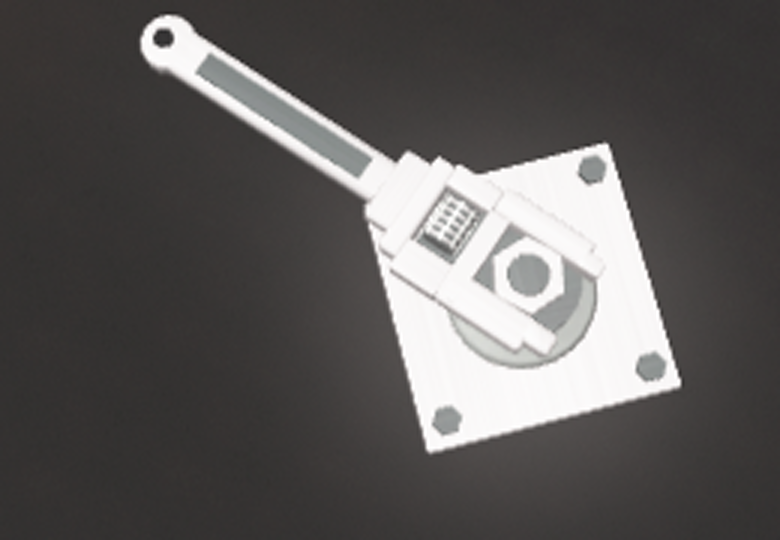

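```bash
python3 - <<'E'
from h import *
a=[cv2.resize(cv2.imread(f"pics/{f}.png")[190:255,283:348],None,fx=6,fy=6,interpolation=2) for f in("top0","top10")]
cv2.imwrite("pics/nz.png",np.hstack(a))
# handle angle final
e=P("top",(140+163/3,130+38/3),60);print(e,np.degrees(np.arctan2(e[1]+25,e[0]-527.6)))
def hexang(f):
    g=cv2.imread(f"pics/{f}.png",0);best=[]
    # rectify to plane z=62, 6px/mm
    S=np.array([[-30,-30],[30,-30],[30,30],[-30,30]],float)
    src=proj("top",np.c_[S+[528,-26],np.full(4,60)])
    H=cv2.getPerspectiveTransform(src.astype(np.float32),((S+30)*6).astype(np.float32))
    w=cv2.warpPerspective(g,H,(360,360),flags=2);cv2.imwrite(f"pics/rect_{f}.png",w)
    return w
cv2.imwrite("pics/rect.png",np.hstack([hexang("top0"),hexang("top10")]))
E
```

```text
[674.31962815 168.92458508  60.        ] 52.88954834318624
```

View pics/rect.png

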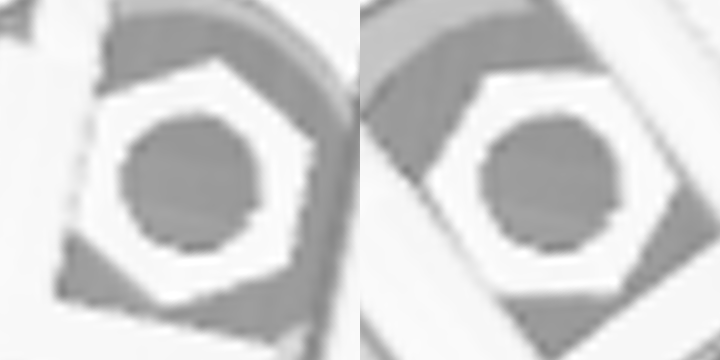

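The rectified nut pictures give about 40–44° clockwise. The jaws lie on both flats and the robot is clear of everything.

```bash
python3 -c "
from bench import arm
print(arm.job_done())"
```

```text
the job is handed in; nothing more can be done
None
```

The jaws are closed on the nut, and the nut is tightened by about 40–44° clockwise. I handed the job in at about 14.4 s, with no verdict reported.

- **Closing the jaws:** I rolled the worm with four fingertip strokes of 12–14 mm at about 5–6 N. The last two strokes moved nothing and the drag rose to about 4 N. The wrist pictures showed both jaws on the nut flats before any turning.
- **Tightening:** I pushed the handle about 47° clockwise with the closed fingertips, then backed off and lifted clear.
- **Final checks:** The 40–44° figure comes from comparing the nut's outline before and after in the top camera. The handle itself ended 47–48° from where it began, and the few degrees of difference fits the stated play. The wrench showed no movement between the pictures taken before and after I let go, and contact force was near zero.
- **Not fully checked:** I didn't measure the spanner, bottle, tape roll and carton at the end. The arm kept away from all of them. I also judged the jaw gap only from the pictures and the worm stalling.

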